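# Fill the nut bin and press its label holder home

### The arm

A 6-joint arm with a two-finger parallel gripper is mounted at the origin on a cart in front of the work surface, level with it; the furniture and walls round the work are solid. World frame = base frame: x ahead of the robot, y to its left, z up, the work surface at z = 0. Lengths are in m, angles in degrees, forces in N, time in s.
With the tool pointing down it reaches from about 0.35 to 0.775 m from the base axis. Payload 7.3 kg.
Tool frame: the origin (TCP) lies at the very end of the fingers, on their centre line; the grasp point (between the pads) lies 19 mm behind it; z points along the fingers, y is the line along which they close (so a half turn about z gives the same grasp; the last joint's range is limited). The gripper opens to 92 mm and grips with 3 to 60 N. Pads are 19 mm wide; open, the fingers measure 130 mm over their backs; the gripper's body (75 mm by 190 mm) begins 47 mm behind the grasp point.
Start: joints at [-73.109, 19.595, 87.324, -0, 73.075, -8.365], TCP at [0.224, -0.475, 0.227] pointing down, gripper open.
Joint ranges: [-145.02, 145.02], [-44.19, 115.74], [2.07, 154.8], [-57.11, 237.11], [16.16, 152.29], [-177.93, 177.93]. Speed limits (degrees/s): [147.25, 147.25, 180, 180, 180, 180].

### API

Orientations are given as [roll, pitch, yaw] about the fixed x, y, z axes, in that order (R = Rz(yaw) Ry(pitch) Rx(roll)).
In Python, from bench import sense, read_camera, camera_params, sign_off gives the robot as it stands.
- The arm moves only by the tool play_rows, never from a script. Its arguments are lists of equal length, an entry for each row: "hand": the opening, from -1 (shut) to 1 (fully open); "translation": the shift along the world's x, y, z in cm, a list of three; "twist": the turn about the world's z in units of 6 degrees (1.0 is 6 degrees). In form: {"hand": [hand, ...], "translation": [[tx, ty, tz], ...], "twist": [twist, ...]}. A call has 1 to 20 rows; each row is the pose to reach, as a shift and turn from the pose commanded when the call began; what a row does not reach only later rows make up. A row lasts 1/12 s, in which the tool goes at most 41.7 mm and 7.16 degrees, less where a joint would pass 70% of its speed; a pose out of reach is approached as far as the arm can. A call with a gripper value outside its range is refused whole. The fingers move at their own pace and stop on an object; "newtons" is the grip in N (left out, the last holds). Time passes only in rows, so rows that repeat a pose let the fingers close. It gives the time, the measured TCP pose, the force, the opening and the grip force at its end, in the units of the state.
- sense(): the state, without advancing time (a new reading comes with each control period).
- read_camera(name): name is "scene" or "top" or "wrist"; returns the picture (400x640x3 uint8, blue, green, red); there is no depth.
- camera_params(name): a dict with "fx", "fy", "cx", "cy" (pixels), "R" (3x3) and "t" (3): a world point X has camera coordinates R X + t. Camera axes: x right, y down, z forward; pixel columns grow to the right and rows downward; lengths in m; the calibration is good to about 2 mm. A picture is of the moment at which its call begins: read the wrist's pose just before it. camera_params takes no time and is no camera call; for the wrist camera it gives the pose at the moment of the call.
- sign_off(): hands the job in; it is judged then, once.
The state is a dict: "time_s": time; "joint_pos": joint angles; "qd": joint speeds; "tau": joint torques, N m; "tcp_pos": TCP position; "eef_rot": TCP orientation; "wrist_force": force on the tool from outside, world axes, zero at the start; "torque": the same for the moment, N m; "grip_width": finger opening in m; "grip_force": force on a finger pad.
Only numpy, scipy, OpenCV 4.12 (cv2) and the standard library are available. Lean on these libraries where they do the work, as an engineer would, in place of code of your own. Each camera call takes 0.05 s, during which the arm holds its last target. There are 200 camera calls.

### The job

Carry the scoop to the empty red bin and tip all six hex nuts out of it into the bin, then stand the empty scoop level on the table top and let go of it. Next take the label holder that shows a hex nut (white card) out of the slotted wooden block and push it down behind the lip of the steel label frame on the red bin's front, card facing outward, until it is fully home against the springy rubber strip. Finish while still holding it pressed fully home, so that a colleague can tighten the frame's two locking screws; leave the washer label and the screwdriver where they are.

Things in the scene. Friction and masses are not known exactly. Their poses are not given: they have to be found in the camera images.
- scoop: Aluminium hand scoop. Origin: centre of the pan's underside; x to the open mouth, z up. Pan 100 (x) x 76 mm, floor 2.5 mm, walls 36 mm high at the rear, falling to 12 mm at the mouth. Black bar handle along x from -62 to -142 mm, 18 mm wide, 22 mm high, axis 40 mm above the underside. About 0.15 kg, each nut 0.02 kg; the nuts slide out once it is tipped some 25 to 40 degrees mouth-down.
- scoop_grip (a point): Point on the scoop handle's axis, 88 mm behind the pan's centre and 40 mm above its underside: good place to grip, across the 18 mm width.
- scoop_mouth (a point): Middle of the scoop's mouth edge, on the pan floor (138 mm ahead of and 37.5 mm below scoop_grip).
- hex_nut_1: One of six equal galvanised hex nuts, 19 x 22 x 10 mm, origin at the centre of its underside; starts lying in the scoop.
- hex_nut_2: One of six equal galvanised hex nuts, 19 x 22 x 10 mm, origin at the centre of its underside; starts lying in the scoop.
- hex_nut_3: One of six equal galvanised hex nuts, 19 x 22 x 10 mm, origin at the centre of its underside; starts lying in the scoop.
- hex_nut_4: One of six equal galvanised hex nuts, 19 x 22 x 10 mm, origin at the centre of its underside; starts lying in the scoop.
- hex_nut_5: One of six equal galvanised hex nuts, 19 x 22 x 10 mm, origin at the centre of its underside; starts lying in the scoop.
- hex_nut_6: One of six equal galvanised hex nuts, 19 x 22 x 10 mm, origin at the centre of its underside; starts lying in the scoop.
- nut_bin: Red open-topped picking bin, empty, fixed. Origin: centre of its underside; its low front with the label frame faces its -x; z up. 150 mm long (x), 104 mm wide (y), walls 3 mm; rear and sides 75 mm high, the sides sloping down over the last 40 mm to the 42 mm high front wall. A blue bin of the same kind, filled with bolts and labelled, stands beside it.
- nut_bin_floor (a point): Centre of the red bin's inner floor, 3 mm above the table; axes as the bin.
- pocket_home (a point): Where the nut label holder's origin lies when fully home in the red bin's frame, foot on two steel stops: 79.5 mm before the bin's centre, 10 mm above the table; axes as the bin. The slot is vertical, open at the top: 9 mm from front wall to lip, 80 mm between end cheeks; lip and cheeks reach 38 mm above the table, the lip's top flares 4 mm outward.
- pocket_strip (a joint): How far the springy rubber strip at the slot's bottom is pressed down, m: 0 free (its top then 6 mm above the stops), 0.006 with the holder home on the stops. It pushes up with 4 N at first, 8.4 N at home, and lifts the holder again when that is let go.
- nut_label: Label holder, white card showing a hex nut: upright black plate 76 (y) x 6 (x) x 34 mm, its lowest 6 mm tapering to a 70 x 3 mm foot; above it in the middle an orange pull tab 26 (y) x 8 (x) mm, 34 to 66 mm above the foot. Origin: centre of the foot; z up, card faces its -x. 0.06 kg. Starts standing in one of two slots (8 mm wide, 12 mm deep, 56 mm apart) of a fixed wooden block 24 mm high.
- nut_label_front (a point): Middle of the card side of the plate (3 mm in front of the plate's middle, 20 mm above the foot).
- nut_label_tab (a point): Centre of the orange pull tab (50 mm above the foot).
- washer_label: The same kind of holder, green card showing a washer, standing in the other slot of the wooden block; leave it there. Axes and origin as nut_label.
- screwdriver: Slotted screwdriver with a red handle, 200 mm long, lying on the table near the robot; leave it.
There are look-alikes about, which are no part of the job. What is shaped like the nut_label but blue is not meant.

How it is judged:
By the outcome, as a careful person would: the job done as asked, in the order asked, and still so for the second after the job is handed in, while the arm keeps its last pose, push and grip.
It also fails if it takes over 72 s, if anything falls off the work surface, if the arm or the gripper's body presses on something with over 40 N, if the wrist force passes 120 N, or if a joint passes its speed limit or range.

## Working session

There is one attempt and no reset: what is moved stays moved. The work goes in short steps, Python scripts to look and compute and a tool call to move; the robot and the scene stay as the last step left them, time stands still between calls to the robot, and variables do not carry over. Pictures are saved under pics/ and viewed, at most 10 in all, crops included, and the job is handed in when it is done.

Besides the shell and the picture viewer there is one more tool, called after "Emit:" by a JSON object that holds its "name" and its "arguments". play_rows: Moves the arm, as the interface text tells. Its arguments: {"type":"object","properties":{"hand":{"type":"array"},"translation":{"type":"array"},"twist":{"type":"array"},"newtons":{"type":"number"}},"required":["hand","translation","twist"]}

```bash
ls; mkdir -p pics; cat > h.py <<'E'
import numpy as np, cv2
from bench import sense, read_camera, camera_params, sign_off
def ray(p,uv):
    R=np.array(p["R"]);t=np.array(p["t"])
    d=R.T@np.array([(uv[0]-p["cx"])/p["fx"],(uv[1]-p["cy"])/p["fy"],1.0]);return -R.T@t,d
def onz(p,uv,z):
    o,d=ray(p,uv);return o+d*(z-o[2])/d[2]
def proj(p,X):
    c=np.array(p["R"])@np.array(X)+np.array(p["t"]);return np.array([p["fx"]*c[0]/c[2]+p["cx"],p["fy"]*c[1]/c[2]+p["cy"]])
E
python3 - <<'E'
from h import *
print(sense())
for n in("scene","top","wrist"):
    p=camera_params(n);np.savez(f"p_{n}",**p);print(n,p)
    cv2.imwrite(f"pics/{n}0.png",read_camera(n))
E
```

```text
pics
{'time_s': 0.0, 'joint_pos': array([-7.31116942e+01,  1.96371096e+01,  8.73771607e+01, -3.07290317e-03,
        7.30759480e+01, -8.36605421e+00]), 'qd': array([-0.0420121 , -0.03485392, -0.0284832 , -0.0553059 ,  0.00966174,
        0.08795752]), 'tau': array([-1.11443722e-03, -4.31248212e+01, -2.44212538e+01,  7.17292889e-02,
        5.61598269e-02, -1.34935053e-04]), 'tcp_pos': array([ 0.22386047, -0.47442019,  0.2260393 ]), 'eef_rot': array([-1.79910314e+02, -1.02193487e-02,  2.52552488e+01]), 'wrist_force': array([-0.14929741, -0.03966133, -1.02861843]), 'torque': array([-0.00420348,  0.05095245, -0.00555673]), 'grip_force': 0.0, 'grip_width': 0.09162669381662754}
scene {'fx': 456.53097076485466, 'fy': 456.53097076485466, 'cx': 319.0581138644124, 'cy': 199.45397385648693, 'R': array([[-0.50232254,  0.86432999,  0.02461166],
       [ 0.42665578,  0.27251563, -0.86238047],
       [-0.75208837, -0.42269244, -0.50566213]]), 't': array([ 0.2237518 , -0.15657298,  1.72468048])}
top {'fx': 468.31144752913406, 'fy': 468.31144752913406, 'cx': 319.7000861786551, 'cy': 193.49025648294437, 'R': array([[ 1.41682812e-03, -9.99985660e-01, -5.16457138e-03],
       [-9.95212396e-01, -9.05316031e-04, -9.77316078e-02],
       [ 9.77255307e-02,  5.27831435e-03, -9.95199407e-01]]), 't': array([0.02506278, 0.51132708, 1.25440615])}
wrist {'fx': 280.3195086155356, 'fy': 280.3195086155356, 'cx': 325.80409039699083, 'cy': 200.50841479785853, 'R': array([[ 0.42704454, -0.90422825, -0.00205534],
       [-0.86645093, -0.4098513 ,  0.28510473],
       [-0.25864213, -0.11997157, -0.95849417]]), 't': array([-0.52359095, -0.03567464,  0.39015992])}
```

View pics/top0.png

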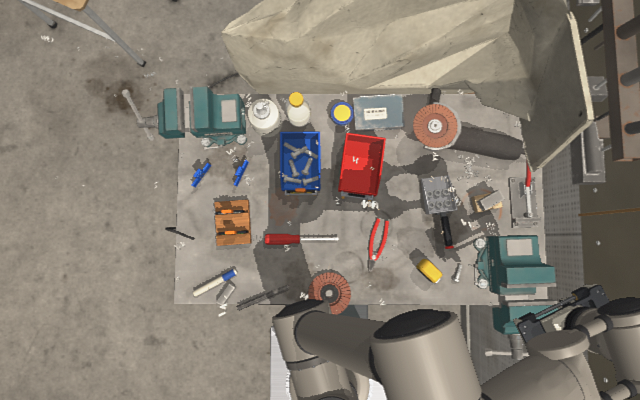

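View pics/scene0.png

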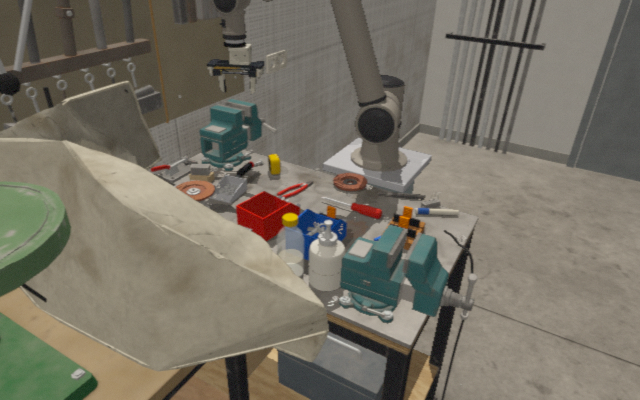

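The top view shows the scoop at about (440,205) with its handle toward the robot, the red bin at (362,165), and the wooden block with two holders at (232,222). The scene view confirms the red bin at (270,213) and the block at (405,225).

```bash
python3 - <<'E'
from h import *
im=cv2.imread("pics/top0.png");p=dict(np.load("p_top.npz"))
c=[im[165:265,405:480],im[125:225,330:395],im[180:280,200:265]]
cv2.imwrite("pics/c1.png",cv2.resize(np.hstack(c),None,fx=3.9,fy=3.9,interpolation=cv2.INTER_CUBIC))
for n,uv,z in[("pan",(437,195),.01),("handle end",(449,246),.04),("handle front",(444,216),.04),("bin",(362,165),.05),("block",(232,222),.024)]:print(n,onz(p,uv,z).round(3))
E
```

```text
pan [ 0.509 -0.298  0.01 ]
handle end [ 0.369 -0.319  0.04 ]
handle front [ 0.449 -0.308  0.04 ]
bin [ 0.586 -0.088  0.05 ]
block [0.433 0.264 0.024]
```

View pics/c1.png

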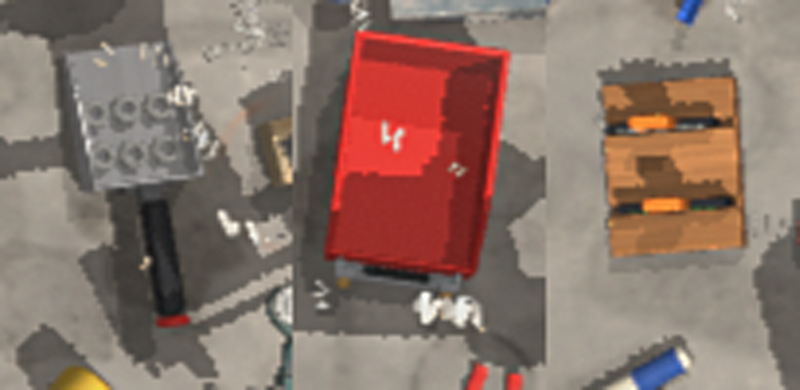

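Crop: the scoop holds six nuts and its handle runs to a red end at about top px (449,247). The bin's frame is on its robot side, and the block's two holders have orange tabs with their cards facing the robot. I'll move above the handle and look again with the wrist camera.

Emit:
{"name": "play_rows", "arguments": {"hand": [1,1,1,1,1,1,1,1,1,1,1], "translation": [[3,3,0],[6,6,0],[9,8,0],[12,11,0],[15,14,0],[19,16,0],[19,16,0],[19,16,0],[19,16,0],[19,16,0],[19,16,0]], "twist": [-1,-2,-2.5,-2.5,-2.5,-2.5,-2.5,-2.5,-2.5,-2.5,-2.5]}}

```text
time_s: 1.07
tcp_pos: [0.4129, -0.3158, 0.2267]
eef_rot: [-180.0, 0.0, 10.1]
wrist_force: [0.3, -0.3, -1.5]
grip_width: 0.0919
grip_force: 0.0
```

```bash
cat >> h.py <<'E'
def snap(n,tag):
    p=camera_params(n);im=read_camera(n);np.savez(f"p_{tag}",**p);cv2.imwrite(f"pics/{tag}.png",im);return p,im
E
python3 - <<'E'
from h import *
s=sense();print(s["tcp_pos"],s["eef_rot"],s["time_s"],s["wrist_force"])
p,im=snap("wrist","w1");p,im=snap("top","t1")
E
```

```text
[ 0.41287233 -0.31579819  0.22665876] [-1.79997744e+02  2.49470350e-02  1.01328089e+01] 1.0667 [ 0.27332772 -0.28293251 -1.54850146]
```

View pics/w1.png

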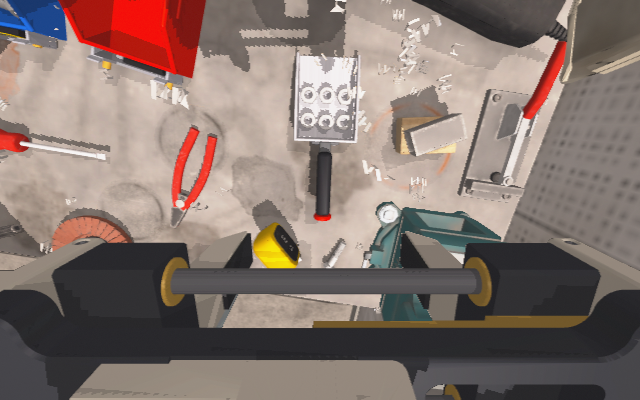

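The wrist view shows the handle from (324,152) to its red end at (322,219), nearly aligned with the tool. The vise is at lower right, with its nearest teal corner around (405,210).

```bash
python3 - <<'E'
from h import *
p=dict(np.load("p_w1.npz"))
a=onz(p,(324.5,152),.051);b=onz(p,(322,215),.051);print("h",a,b,np.degrees(np.arctan2(*(a-b)[[1,0]])),np.linalg.norm(a-b))
for uv,z in[((294,141),.036),((356,141),.036),((297,55),.012),((357,55),.012)]:print(onz(p,uv,z).round(4))
for z in(0,.06,.1,.13):print("vise",z,onz(p,(400,210),z).round(3),onz(p,(380,250),z).round(3))
t=dict(np.load("p_top.npz"))
for z in(0,.06,.1,.13):print("viseT",z,onz(t,(489,238),z).round(3),onz(t,(480,262),z).round(3))
im=cv2.imread("pics/w1.png");h=cv2.cvtColor(im,cv2.COLOR_BGR2HSV)
m=(im.max(2)<60).astype(np.uint8);m[:, :300]=0;m[:,345:]=0;m[:145]=0;m[225:]=0
v,u=np.nonzero(m);print(u.min(),u.max(),v.min(),v.max());
for r in range(150,220,10):
  x=np.nonzero(m[r])[0];print(r,(x.min(),x.max()) if len(x) else None)
E
```

```text
h [ 0.44942086 -0.30695157  0.051     ] [ 0.37147511 -0.31762046  0.051     ] 7.793975294679292 0.07867251865230622
[ 0.4542 -0.2683  0.036 ]
[ 0.4675 -0.3426  0.036 ]
[ 0.5525 -0.255   0.012 ]
[ 0.5652 -0.3257  0.012 ]
vise 0 [ 0.381 -0.429  0.   ] [ 0.314 -0.416  0.   ]
vise 0.06 [ 0.398 -0.409  0.06 ] [ 0.341 -0.398  0.06 ]
vise 0.1 [ 0.409 -0.396  0.1  ] [ 0.359 -0.386  0.1  ]
vise 0.13 [ 0.417 -0.386  0.13 ] [ 0.373 -0.377  0.13 ]
viseT 0 [ 0.391 -0.441  0.   ] [ 0.325 -0.414  0.   ]
viseT 0.06 [ 0.391 -0.42   0.06 ] [ 0.328 -0.394  0.06 ]
viseT 0.1 [ 0.391 -0.405  0.1  ] [ 0.33  -0.381  0.1  ]
viseT 0.13 [ 0.39  -0.395  0.13 ] [ 0.332 -0.371  0.13 ]
316 331 152 214
150 None
160 (np.int64(317), np.int64(330))
170 (np.int64(317), np.int64(330))
180 (np.int64(316), np.int64(329))
190 (np.int64(316), np.int64(329))
200 (np.int64(317), np.int64(329))
210 (np.int64(316), np.int64(328))
```

Emit:
{"name": "play_rows", "arguments": {"hand": [1,1,1,1,1,1,1,1,1,1,1,1,0.2,-0.4,-1,-1,-1,-1,-1,-1], "translation": [[2.3,0.6,-2],[2.3,0.6,-5],[2.3,0.6,-8],[2.3,0.6,-11],[2.3,0.6,-13],[2.3,0.6,-15],[2.3,0.6,-17],[2.3,0.6,-18.5],[2.3,0.6,-20],[2.3,0.6,-20.5],[2.3,0.6,-20.5],[2.3,0.6,-20.5],[2.3,0.6,-20.5],[2.3,0.6,-20.5],[2.3,0.6,-20.5],[2.3,0.6,-20.5],[2.3,0.6,-20.5],[2.3,0.6,-20.5],[2.3,0.6,-20.5],[2.3,0.6,-20.5]], "twist": [0,0,0,0,0,0,0,0,0,0,0,0,0,0,0,0,0,0,0,0], "newtons": 60}}

```text
time_s: 2.83
tcp_pos: [0.437, -0.3088, 0.0218]
eef_rot: [180.0, -0.0, 10.3]
wrist_force: [0.5, 0.1, -0.6]
grip_width: 0.0431
grip_force: 0.0
```

Emit:
{"name": "play_rows", "arguments": {"hand": [-1,-1,-1,-1,-1,-1], "translation": [[0,0,0],[0,0,0],[0,0,0],[0,0,0],[0,0,0],[0,0,0]], "twist": [0,0,0,0,0,0]}}

```text
time_s: 3.33
tcp_pos: [0.4371, -0.3089, 0.0217]
eef_rot: [180.0, -0.0, 10.3]
wrist_force: [0.8, -0.4, -0.9]
grip_width: 0.0178
grip_force: 59.3
```

Gripped. I'll lift it a little and check whether it stays level.

Emit:
{"name": "play_rows", "arguments": {"hand": [-1,-1,-1,-1,-1,-1], "translation": [[0,0,0.3],[0,0,0.7],[0,0,1.2],[0,0,1.6],[0,0,2],[0,0,2]], "twist": [0,0,0,0,0,0]}}

```text
time_s: 3.83
tcp_pos: [0.4375, -0.3092, 0.0428]
eef_rot: [179.9, -0.1, 10.3]
wrist_force: [0.2, 0.1, -2.9]
grip_width: 0.0177
grip_force: 59.3
```

```bash
python3 - <<'E'
from h import *
s=sense();print(s["tcp_pos"],s["wrist_force"],s["torque"])
p,im=snap("wrist","w2");p2,t=snap("top","t2")
c=im[20:300,180:460]
b=t[120:230,330:470]
cv2.imwrite("pics/c2.png",np.hstack([cv2.resize(c,(440,440)),cv2.resize(b,(360,440))[:, :360]]))
E
```

```text
[ 0.43745029 -0.30922217  0.04278824] [ 0.15578944  0.10952761 -2.93585515] [ 0.0223829   0.16131964 -0.00053925]
```

View pics/c2.png

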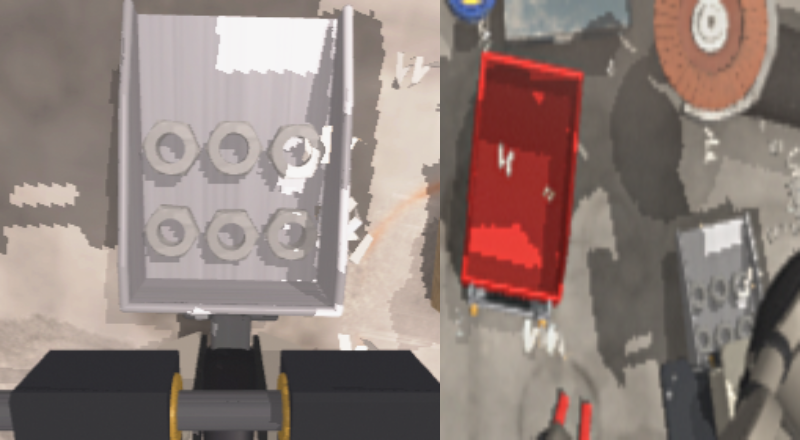

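Level in the grip, with all six nuts in place. Now the bin pose.

```bash
python3 - <<'E'
from h import *
t=dict(np.load("p_top.npz"))
c=[onz(t,(u,v),z) for u,v,z in((347.3,133.5,.075),(385.8,137.8,.075),(339.1,191.2,.042),(376.5,195.5,.042))]
rl,rr,fl,fr=c
for x in c:print(x.round(4))
ax=(rl+rr-fl-fr)/2;ax[2]=0;ay=rl-rr
print("len",np.linalg.norm(ax),"wid",np.linalg.norm(ay),np.linalg.norm(fl-fr),"yaw",np.degrees(np.arctan2(ax[1],ax[0])),np.degrees(np.arctan2(-ay[0],ay[1])),"cen",(rl+rr+fl+fr)/4)
w=dict(np.load("p_w1.npz"))
for uv,z in[((197,75),.042),((65,44),.042),((85,32),.042)]:print(onz(w,uv,z))
E
```

```text
[ 0.6667 -0.0477  0.075 ]
[ 0.6551 -0.1498  0.075 ]
[ 0.5159 -0.0267  0.042 ]
[ 0.5043 -0.1274  0.042 ]
len 0.15231694168819615 wid 0.10276188727197252 0.10133268080520394 yaw -8.195620228014201 -6.476027198969281 cen [ 0.58549683 -0.08793142  0.0585    ]
[ 0.50751411 -0.15128397  0.042     ]
[ 0.51348101 -0.00809324  0.042     ]
[ 0.52922541 -0.03033005  0.042     ]
```

Emit:
{"name": "play_rows", "arguments": {"hand": [-1,-1,-1,-1,-1,-1,-1,-1,-1,-1,-1,-1,-1,-1,-1,-1,-1,-1,-1,-1], "translation": [[0,0,0.5],[0,0,1.5],[0,0,3],[0,0,4.5],[0,0.3,6],[0.3,1,7.5],[0.8,2,8.8],[1.4,3.5,9.6],[2,5.2,9.8],[2.7,7,9.8],[3.4,8.8,9.8],[4.1,10.6,9.8],[4.8,12.4,9.8],[5.5,14.2,9.8],[6.2,16,9.8],[6.9,17.8,9.8],[7.5,19.4,9.8],[8,20.8,9.8],[8.5,22,9.8],[8.8,22.6,9.8]], "twist": [0,0,0,0,0,-0.1,-0.3,-0.5,-0.8,-1.1,-1.4,-1.7,-2,-2.3,-2.5,-2.7,-2.8,-2.9,-3,-3]}}

```text
time_s: 5.6
tcp_pos: [0.5254, -0.0814, 0.1405]
eef_rot: [-180.0, -0.0, -7.7]
wrist_force: [0.0, -0.5, -2.7]
grip_width: 0.0177
grip_force: 59.3
```

Emit:
{"name": "play_rows", "arguments": {"hand": [-1,-1,-1], "translation": [[0,0.2,0],[0,0.2,0],[0,0.2,0]], "twist": [0,0,0]}}

```text
time_s: 5.85
tcp_pos: [0.5248, -0.0813, 0.1399]
eef_rot: [180.0, 0.0, -7.7]
wrist_force: [-0.5, -0.2, -3.5]
grip_width: 0.0173
grip_force: 59.3
```

Emit:
{"name": "play_rows", "arguments": {"hand": [-1,-1,-1,-1], "translation": [[0,0,0],[0,0,0],[0,0,0],[0,0,0]], "twist": [0,0,0,0], "newtons": 25}}

```text
time_s: 6.18
tcp_pos: [0.5249, -0.0812, 0.1397]
eef_rot: [180.0, 0.0, -7.8]
wrist_force: [0.3, -0.0, -3.2]
grip_width: 0.0176
grip_force: 25.0
```

```bash
python3 - <<'E'
from h import *
s=sense();print(s["tcp_pos"],s["eef_rot"],s["wrist_force"],s["torque"],s["grip_force"])
p,im=snap("wrist","w3");p2,t=snap("top","t3")
c=im[0:300,160:480]
b=t[100:230,300:420]
cv2.imwrite("pics/c3.png",np.hstack([cv2.resize(c,(426,400)),cv2.resize(b,(370,400))]))
E
```

```text
[ 0.52491991 -0.08119739  0.13973536] [ 1.79993505e+02  5.08263538e-03 -7.77459562e+00] [ 0.33051695 -0.03883963 -3.15116487] [0.11269408 0.17434466 0.04827922] 24.995238482952118
```

View pics/c3.png

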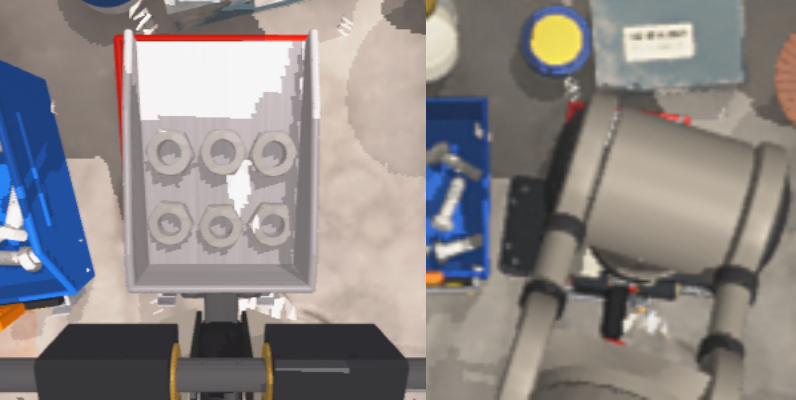

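Scoop level over the bin, with the bin's rear rim just showing at the mouth; the bin sits about 5 mm to the left. I'll shift that way and ease the grip so the scoop pivots mouth-down.

Emit:
{"name": "play_rows", "arguments": {"hand": [-1,-1,-1,-1,-1], "translation": [[-0.2,0.3,0],[-0.3,0.5,0],[-0.3,0.5,0],[-0.3,0.5,0],[-0.3,0.5,0]], "twist": [0,0,0,0,0], "newtons": 15}}

```text
time_s: 6.7
tcp_pos: [0.5221, -0.0757, 0.1398]
eef_rot: [180.0, -0.0, -7.7]
wrist_force: [0.1, -0.1, -3.6]
grip_width: 0.0179
grip_force: 15.0
```

Emit:
{"name": "play_rows", "arguments": {"hand": [-1,-1,-1,-1,-1], "translation": [[0,0,0],[0,0,0],[0,0,0],[0,0,0],[0,0,0]], "twist": [0,0,0,0,0], "newtons": 10}}

```text
time_s: 7.12
tcp_pos: [0.522, -0.0758, 0.1397]
eef_rot: [180.0, 0.0, -7.7]
wrist_force: [-0.5, -0.2, -2.9]
grip_width: 0.0182
grip_force: 10.0
```

```bash
cat > chk.py <<'E'
from h import *
import sys
s=sense();print(s["time_s"],s["tcp_pos"].round(4),s["wrist_force"].round(2),s["torque"].round(3),s["grip_force"],s["grip_width"])
p,im=snap("wrist",sys.argv[1])
# count bright grey pan pixels by row at column centre to follow the tilt
a=cv2.imread("pics/w3.png");print("diff",np.abs(a.astype(int)-im)[20:230,250:400].mean().round(1))
E
python3 chk.py w4
```

```text
7.1167 [ 0.522  -0.0758  0.1397] [-0.5  -0.15 -2.87] [ 0.057  0.087 -0.05 ] 9.999904185533524 0.018154851503445257
diff 73.7
```

```bash
python3 - <<'E'
from h import *
p,s=snap("scene","s4")
im=cv2.imread("pics/w4.png")
cv2.imwrite("pics/c4.png",np.hstack([cv2.resize(im[0:300,160:480],(426,400)),cv2.resize(s[140:260,200:320],(370,400))]))
E
```

```text
(no output)
```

View pics/c4.png

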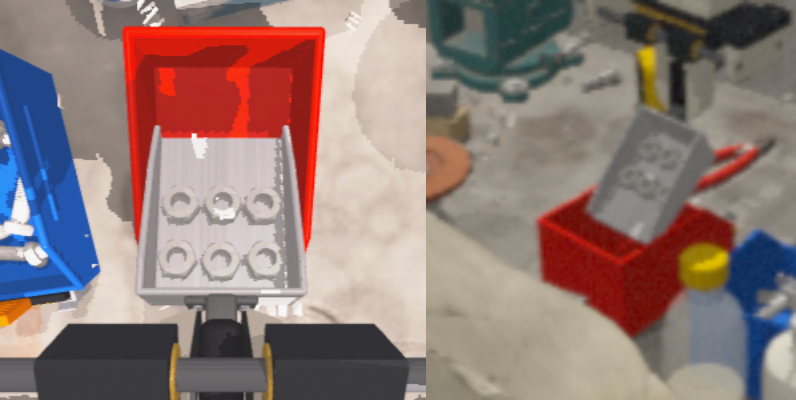

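The scoop has tipped roughly 30 degrees, with its mouth inside the bin and the six nuts still in it. I'll let it tip further.

Emit:
{"name": "play_rows", "arguments": {"hand": [-1,-1,-1,-1,-1,-1], "translation": [[0,0,0],[0,0,0],[0,0,0],[0,0,0],[0,0,0],[0,0,0]], "twist": [0,0,0,0,0,0], "newtons": 7}}

```text
time_s: 7.72
tcp_pos: [0.522, -0.0758, 0.1397]
eef_rot: [180.0, 0.0, -7.7]
wrist_force: [-0.8, -0.5, -2.3]
grip_width: 0.0181
grip_force: 7.0
```

```bash
cat >> chk.py <<'E'
def nuts(im):
    g=cv2.cvtColor(im,cv2.COLOR_BGR2GRAY)[100:225,262:400]
    c=cv2.HoughCircles(cv2.resize(g,None,fx=3,fy=3),cv2.HOUGH_GRADIENT,1,50,param1=120,param2=25,minRadius=20,maxRadius=50)
    return None if c is None else (c[0]/3+[262,100,0]).round().astype(int).tolist()
print(nuts(im)); b=cv2.imread("pics/w4.png");print("w4",nuts(b),"diff4",np.abs(b.astype(int)-im)[20:230,250:400].mean().round(1))
E
python3 chk.py w5
```

```text
7.7167 [ 0.522  -0.0758  0.1397] [-0.79 -0.48 -2.3 ] [ 0.053  0.059 -0.036] 6.999952644109726 0.01811048702120099
diff 73.6
[[360, 192, 14], [326, 194, 8], [358, 152, 8], [294, 152, 16], [328, 151, 7], [292, 192, 7]]
w4 [[358, 152, 8], [360, 192, 13], [327, 150, 7], [326, 194, 14], [292, 192, 8], [295, 152, 7]] diff4 1.0
```

```bash
python3 - <<'E'
from h import *
p=dict(np.load("p_w5.npz"));g=np.array([.522,-.0758,.1587]);y=np.radians(-7.7);a=np.array([np.cos(y),np.sin(y),0])
for th in range(15,60,5):
    c,s=np.cos(np.radians(th)),np.sin(np.radians(th))
    f=lambda X,Z:g+a*(X*c+Z*s)+np.array([0,0,-X*s+Z*c])
    print(th,proj(p,f(.126,-.0375)).round(),proj(p,f(.026,-.004)).round(),f(.126,-.04)[2].round(3))
E
```

```text
15 [327.  62.] [327. 215.] 0.087
20 [327.  75.] [327. 216.] 0.078
25 [327.  87.] [327. 216.] 0.069
30 [326.  99.] [327. 218.] 0.061
35 [326. 111.] [327. 219.] 0.054
40 [326. 123.] [327. 221.] 0.047
45 [326. 134.] [327. 223.] 0.041
50 [326. 145.] [327. 225.] 0.036
55 [326. 157.] [327. 227.] 0.033
```

The tilt is about 32 degrees and has stopped, probably against the gripper body. I'll jerk backward with a firmer grip to start the nuts sliding.

Emit:
{"name": "play_rows", "arguments": {"hand": [-1,-1,-1,-1,-1,-1,-1,-1,-1,-1,-1,-1,-1,-1,-1,-1], "translation": [[0,0,0],[0,0,0],[0,0,0],[-3.5,0.4,0],[-3.5,0.4,0],[-2.5,0.3,0],[-1.5,0.2,0],[-0.5,0,0],[0,0,0],[-3.5,0.4,0],[-3.5,0.4,0],[-2.5,0.3,0],[-1.5,0.2,0],[-0.5,0,0],[0,0,0],[0,0,0]], "twist": [0,0,0,0,0,0,0,0,0,0,0,0,0,0,0,0], "newtons": 25}}

```text
time_s: 9.1
tcp_pos: [0.5227, -0.0758, 0.1398]
eef_rot: [180.0, -0.0, -7.7]
wrist_force: [-0.2, 0.4, -1.0]
grip_width: 0.0178
grip_force: 25.0
```

```bash
python3 chk.py w6
```

```text
9.1 [ 0.5227 -0.0758  0.1398] [-0.21  0.39 -1.02] [0.056 0.15  0.05 ] 24.99969184398651 0.017759937599600848
diff 73.1
None
w4 [[358, 152, 8], [360, 192, 13], [327, 150, 7], [326, 194, 14], [292, 192, 8], [295, 152, 7]] diff4 8.4
```

The wrist force dropped by about 1.2 N, so the nuts are out. Now I'll carry the scoop back to its free area and set it level.

Emit:
{"name": "play_rows", "arguments": {"hand": [-1,-1,-1,-1,-1,-1,-1,-1,-1,-1,-1,-1,-1,-1,-1,-1,-1,-1,-1,-1], "translation": [[0,0,1],[0,0,2.5],[0,0,4],[0,0,5.5],[0,0,7],[0,-0.5,7],[-0.2,-2,7],[-0.4,-4,7],[-0.6,-6.5,7],[-0.9,-9,7],[-1.2,-11.5,7],[-1.5,-14,7],[-1.8,-16.5,5.5],[-2,-19,3],[-2.2,-21,1],[-2.3,-22,-1],[-2.3,-22,-2],[-2.3,-22,-3],[-2.3,-22,-4],[-2.3,-22,-4]], "twist": [0,0,0,0,0,0,0.1,0.3,0.6,1,1.4,1.8,2.2,2.6,2.9,3,3,3,3,3], "newtons": 40}}

```text
time_s: 10.82
tcp_pos: [0.4984, -0.2943, 0.0982]
eef_rot: [-179.9, 0.1, 10.3]
wrist_force: [0.3, -0.2, -2.3]
grip_width: 0.0178
grip_force: 40.0
```

Emit:
{"name": "play_rows", "arguments": {"hand": [-1,-1], "translation": [[0,0,0],[0,0,0]], "twist": [0,0], "newtons": 12}}

```text
time_s: 10.98
tcp_pos: [0.4997, -0.2955, 0.1008]
eef_rot: [179.9, -0.1, 10.3]
wrist_force: [0.4, 0.0, -2.7]
grip_width: 0.0181
grip_force: 12.0
```

```bash
python3 - <<'E'
from h import *
s=sense();print(s["tcp_pos"],s["eef_rot"],s["wrist_force"],s["torque"])
p,im=snap("wrist","w7");t=snap("top","t7")[1]
w=cv2.resize(im[0:300,100:560],(460,300))
b=cv2.resize(t[120:240,320:480],(340,255));b=cv2.copyMakeBorder(b,0,45,0,0,0)
cv2.imwrite("pics/c7.png",np.hstack([w,b]))
E
```

```text
[ 0.4997393  -0.2954779   0.10075243] [ 1.79923571e+02 -6.71769356e-02  1.03111152e+01] [ 0.35828419  0.02307891 -2.71623846] [-0.0055464  -0.01691556  0.0059862 ]
```

View pics/c7.png

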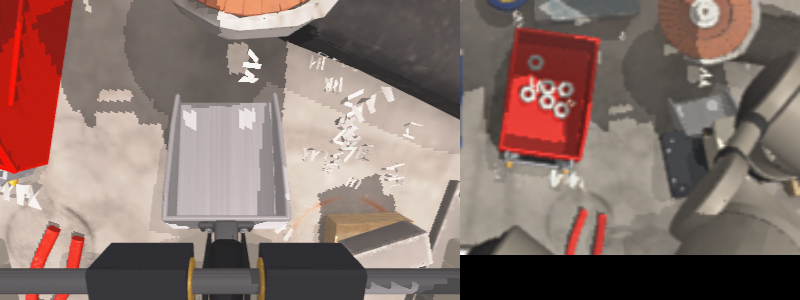

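Top view: six nuts lie in the red bin at about (545,85) in the crop, and the scoop is empty. Lowering now so the table levels it in a soft grip.

Emit:
{"name": "play_rows", "arguments": {"hand": [-1,-1,-1,-1,-1,-1,-1,-1,-1,-1,-1,-1,-1,-1,-1,-1,-1,-1], "translation": [[0,0,-1],[-0.2,0,-2],[-0.5,-0.1,-2.4],[-0.9,-0.2,-2.8],[-1.3,-0.3,-3.2],[-1.7,-0.3,-3.7],[-2.1,-0.4,-4.2],[-2.5,-0.4,-4.7],[-2.8,-0.5,-5.2],[-3.1,-0.5,-5.7],[-3.5,-0.6,-6.3],[-3.9,-0.7,-6.9],[-4.3,-0.8,-7.4],[-4.6,-0.8,-7.7],[-4.8,-0.8,-7.9],[-5,-0.9,-8],[-5,-0.9,-8],[-5,-0.9,-8]], "twist": [0,0,0,0,0,0,0,0,0,0,0,0,0,0,0,0,0,0], "newtons": 8}}

```text
time_s: 12.58
tcp_pos: [0.449, -0.3049, 0.0198]
eef_rot: [180.0, 0.0, 10.3]
wrist_force: [-0.9, -0.3, 0.5]
grip_width: 0.018
grip_force: 8.0
```

```bash
python3 - <<'E'
from h import *
s=sense();print(s["tcp_pos"],s["wrist_force"],s["torque"])
p,im=snap("wrist","w8");y=np.radians(10.3)
g=s["tcp_pos"]+[0,0,.019];a=np.array([np.cos(y),np.sin(y),0])
for th in(0,3,6,10):
    c,q=np.cos(np.radians(th)),np.sin(np.radians(th));f=lambda X,Z:g+a*(X*c+Z*q)+np.array([0,0,-X*q+Z*c])
    print(th,proj(p,f(.126,-.0375)).round(1),proj(p,f(.026,-.004)).round(1))
p2=dict(np.load("p_w2.npz"));print("level ref w2", [proj(p2,np.array([.43745,-.30922,.0618])+a*X+[0,0,Z]).round(1) for X,Z in((.126,-.0375),(.026,-.004))])
def edges(i):
    g=cv2.GaussianBlur(cv2.cvtColor(i,cv2.COLOR_BGR2GRAY),(5,5),0)[:,285:365].astype(float).mean(1);d=np.abs(np.diff(g));return [(int(k),round(d[k],1)) for k in np.argsort(-d[:240])[:8]]
print(edges(im),edges(cv2.imread("pics/w2.png")))
E
```

```text
[ 0.44898079 -0.30494515  0.01984132] [-0.87096804 -0.301829    0.50957508] [-0.12627279  0.02427148 -0.02421618]
0 [326.8  24.2] [326.9 216.2]
3 [326.8  32. ] [326.9 215.8]
6 [326.8  39.8] [326.9 215.5]
10 [326.7  50.1] [326.9 215.4]
level ref w2 [array([326.8,  24.3]), array([327. , 216.2])]
[(13, np.float64(39.7)), (12, np.float64(34.7)), (219, np.float64(26.6)), (14, np.float64(22.7)), (218, np.float64(21.4)), (220, np.float64(17.8)), (11, np.float64(14.8)), (214, np.float64(13.0))] [(29, np.float64(32.1)), (30, np.float64(31.5)), (219, np.float64(25.6)), (218, np.float64(23.2)), (28, np.float64(17.4)), (31, np.float64(16.0)), (220, np.float64(15.6)), (214, np.float64(14.0))]
```

The mouth edge sits slightly high, but the scoop's weight is over the pan, so it will settle flat when released. Opening now.

Emit:
{"name": "play_rows", "arguments": {"hand": [-0.6,-0.5,-0.4,-0.2,0,0.3,0.6,0.8,1,1,1,1,1,1], "translation": [[0,0,0],[0,0,0],[0,0,0],[0,0,0],[0,0,0],[0,0,0],[0,0,0],[0,0,0],[0,0,1],[0,0,3],[0,0,6],[0,0,9],[0,0,13],[0,0,17]], "twist": [0,0,0,0,0,0,0,0,0,0,0,0,0,0]}}

```text
time_s: 13.8
tcp_pos: [0.4484, -0.3043, 0.1918]
eef_rot: [-180.0, 0.0, 10.3]
wrist_force: [0.1, -1.6, -0.7]
grip_width: 0.0908
grip_force: 0.0
```

```bash
python3 - <<'E'
from h import *
s=sense();print(s["tcp_pos"],s["eef_rot"],s["wrist_force"],s["grip_width"])
p,im=snap("wrist","w9")
# scoop outline: mouth edge & handle from grey/dark masks
m=(im.max(2)<60).astype(np.uint8)[:235]
n,l,st,ce=cv2.connectedComponentsWithStats(m)
print([ (st[i].tolist(),ce[i].round(1).tolist()) for i in range(1,n) if 300<st[i][4]<4000])
# label block from top picture t7: orange tabs
t=cv2.imread("pics/t7.png");q=dict(np.load("p_t7.npz"));h=cv2.cvtColor(t,cv2.COLOR_BGR2HSV)
m=cv2.inRange(h,(8,200,150),(20,255,255))[180:265,200:265]
n,l,st,ce=cv2.connectedComponentsWithStats(m)
for i in range(1,n):
    if st[i][4]>8: print(st[i],ce[i]+[200,180],onz(q,ce[i]+[200,180],.075+.0))
E
```

```text
[ 0.44844851 -0.30430778  0.19181837] [-1.79961141e+02  3.43288518e-02  1.02565826e+01] [ 0.12400542 -1.5770381  -0.65219533] 0.09077554109585695
[([365, 0, 198, 78, 3235], [468.6, 36.8]), ([319, 174, 16, 61, 470], [325.0, 198.8])]
```

Emit:
{"name": "play_rows", "arguments": {"hand": [1,1,1,1,1,1,1,1,1,1,1,1,1,1,1,1,1,1,1], "translation": [[0,1,2],[0,4,4],[0,7.5,4],[-0.5,11,4],[-1,14.5,4],[-1.5,18,4],[-2,21.5,4],[-2.5,25,4],[-3,28.5,4],[-3.5,32,4],[-4,35.5,4],[-4.5,39,4],[-5,42.5,4],[-5,46,4],[-5,49.5,4],[-5,53,4],[-5,56.4,4],[-5,56.4,4],[-5,56.4,4]], "twist": [-0.2,-0.4,-0.6,-0.8,-1,-1.2,-1.2,-1.2,-1.2,-1.2,-1.2,-1.2,-1.2,-1.2,-1.2,-1.2,-1.2,-1.2,-1.2]}}

```text
time_s: 15.43
tcp_pos: [0.3985, 0.2604, 0.2299]
eef_rot: [180.0, -0.0, 3.3]
wrist_force: [-0.4, -0.5, -0.2]
grip_width: 0.0916
grip_force: 0.0
```

```bash
python3 - <<'E'
from h import *
s=sense();print(s["tcp_pos"],s["eef_rot"],s["time_s"],s["joint_pos"])
p,im=snap("wrist","w10");print(-np.array(p["R"]).T@p["t"])
t=snap("top","t10")[1]; w9=cv2.imread("pics/w9.png")
A=cv2.resize(im[40:260,180:460],(480,377));B=cv2.resize(cv2.imread("pics/top0.png")[195:250,205:260],(320,320),interpolation=cv2.INTER_CUBIC)
B=cv2.copyMakeBorder(B,0,57,0,0,0);C=cv2.resize(w9[60:240,200:440],(300,220));D=cv2.resize(t[90:240,310:480],(250,220));C=cv2.copyMakeBorder(np.hstack([C,D]),0,0,0,250,0)
cv2.imwrite("pics/c10.png",np.vstack([np.hstack([A,B]),C]))
E
```

```text
[0.39847966 0.26043552 0.22989924] [ 1.79986328e+02 -5.68225824e-03  3.25539396e+00] 15.4333 [ 2.39421533e+01  1.43045771e+01  9.43415015e+01 -1.56174418e-02
  7.13534358e+01  1.10691753e+02]
[0.4753184  0.26539332 0.38683105]
```

View pics/c10.png

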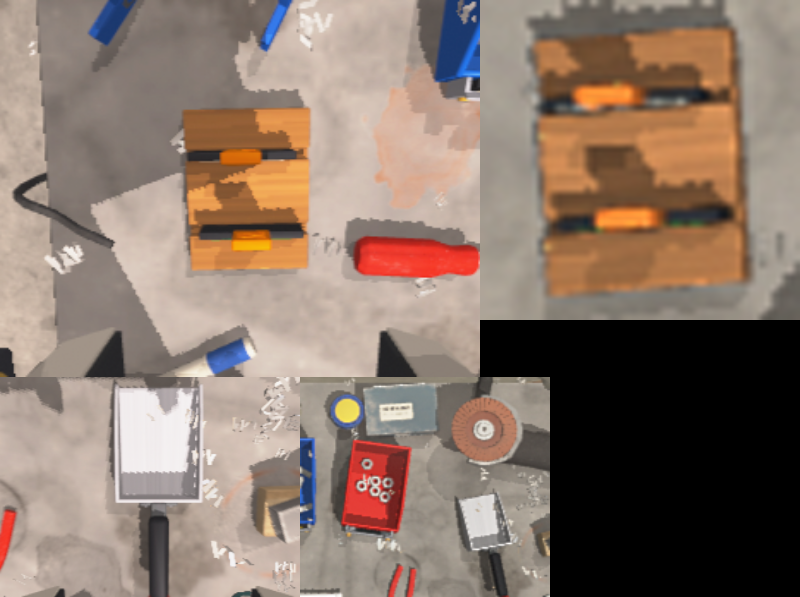

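The nut holder is the far one: in the top crop white card pixels show at about (690,97) on its robot side, and green ones on the near holder at about (675,228). The scoop stands level and empty, and six nuts lie in the red bin.

```bash
cat > meas.py <<'E'
from h import *
def tabs(im,p,z,box):
    h=cv2.cvtColor(im,cv2.COLOR_BGR2HSV);x0,y0,x1,y1=box
    m=cv2.inRange(h,(9,215,190),(22,255,255));k=np.zeros_like(m);k[y0:y1,x0:x1]=m[y0:y1,x0:x1]
    out=[]
    for c in cv2.findContours(k,cv2.RETR_EXTERNAL,cv2.CHAIN_APPROX_NONE)[0]:
        if cv2.contourArea(c)>25:
            pts=np.array([onz(p,q,z)[:2] for q in c[:,0].astype(float)],np.float32)
            out.append((cv2.boundingRect(c),cv2.minAreaRect(pts)))
    return out
E
python3 - <<'E'
from meas import *
im=cv2.imread("pics/w10.png");p=dict(np.load("p_w10.npz"))
for o in tabs(im,p,.078,(280,90,370,200)):print(o)
f=lambda u,v,z:onz(p,(180+u/1.714,40+v/1.714),z)
for e in[((183,111),(309,108),.024),((187,157),(297,153),.046),((200,237),(302,231),.046),((190,269),(308,267),.024)]:
    a,b=f(*e[0],e[2]),f(*e[1],e[2]);d=a-b;print(a.round(4),b.round(4),((a+b)/2).round(4),"yaw",np.degrees(np.arctan2(-d[0],d[1])).round(2),np.linalg.norm(d).round(4))
t=cv2.imread("pics/top0.png")
for v in range(208,240):print(v,[t[v,u].tolist() for u in(217,220,234,237,240)]) if v in(210,211,212,213,214,231,232,233,234,235) else 0
E
```

```text
((315, 175, 23, 12), ((0.4069748520851135, 0.2615129351615906), (0.011859748512506485, 0.02510296180844307), 6.548571586608887))
((309, 127, 23, 8), ((0.46115007996559143, 0.2709137201309204), (0.0072738672606647015, 0.023620929569005966), 3.2794747352600098))
[0.487  0.3141 0.024 ] [0.4941 0.2243 0.024 ] [0.4905 0.2692 0.024 ] yaw 4.57 0.0901
[0.4563 0.3079 0.046 ] [0.4634 0.2324 0.046 ] [0.4599 0.2701 0.046 ] yaw 5.3 0.0758
[0.4006 0.2974 0.046 ] [0.4092 0.2241 0.046 ] [0.4049 0.2607 0.046 ] yaw 6.71 0.0737
[0.3697 0.3066 0.024 ] [0.3767 0.2142 0.024 ] [0.3732 0.2604 0.024 ] yaw 4.29 0.0926
210 [[47, 76, 111], [50, 77, 112], [41, 51, 68], [44, 47, 57], [49, 49, 54]]
211 [[38, 60, 87], [40, 58, 85], [55, 55, 58], [54, 52, 48], [56, 53, 49]]
212 [[47, 44, 45], [51, 48, 53], [104, 111, 112], [97, 103, 103], [89, 95, 98]]
213 [[53, 50, 45], [85, 85, 79], [70, 82, 97], [63, 85, 111], [62, 96, 142]]
214 [[37, 51, 71], [67, 82, 98], [72, 118, 177], [74, 119, 179], [75, 122, 181]]
231 [[76, 129, 194], [51, 80, 117], [41, 110, 214], [44, 50, 68], [52, 50, 54]]
232 [[66, 107, 159], [38, 46, 58], [43, 114, 225], [47, 48, 57], [57, 52, 46]]
233 [[48, 65, 86], [48, 42, 40], [46, 113, 214], [43, 68, 72], [42, 68, 66]]
234 [[46, 62, 83], [45, 46, 49], [47, 71, 107], [63, 98, 146], [64, 103, 157]]
235 [[50, 75, 109], [50, 79, 118], [66, 99, 144], [67, 105, 153], [67, 104, 157]]
```

Emit:
{"name": "play_rows", "arguments": {"hand": [0.2,0.2,0,0,-0.2,-0.2,-0.2,-0.2,-0.2,-0.2,-0.2,-0.2,-0.2,-0.2,-0.2,-0.2], "translation": [[1,0,0],[3,0,0],[5,1,0],[6.2,1,0],[6.2,1,-1],[6.2,1,-2],[6.2,1,-3],[6.2,1,-4],[6.2,1,-5],[6.2,1,-6],[6.2,1,-7],[6.2,1,-8],[6.2,1,-9],[6.2,1,-9],[6.2,1,-9],[6.2,1,-9]], "twist": [1.1,2.2,3.3,4.4,5.5,6.6,7.7,8.8,9.9,11,12.1,13.2,14.3,15.2,15.2,15.2]}}

```text
time_s: 16.87
tcp_pos: [0.4615, 0.268, 0.1401]
eef_rot: [180.0, 0.0, 94.0]
wrist_force: [-0.7, 0.4, 0.6]
grip_width: 0.0369
grip_force: 0.0
```

```bash
python3 - <<'E'
from meas import *
s=sense();print(s["tcp_pos"],s["eef_rot"],s["grip_width"],s["wrist_force"])
p,im=snap("wrist","w11")
print(proj(p,[.461,.2707,.078]),proj(p,[.405,.2615,.078]))
for o in tabs(im,p,.078,(150,60,500,330)):print(o)
E
```

```text
[0.46146372 0.26798654 0.1401472 ] [1.79970524e+02 2.58008894e-03 9.39796645e+01] 0.03685078581478811 [-0.72661515  0.38818734  0.63295765]
[325.57977504 211.96348581] [257.5429445 217.9645633]
((252, 200, 17, 32), ((0.4102250039577484, 0.26379334926605225), (0.012927571311593056, 0.02532968483865261), 17.34735107421875))
((319, 191, 11, 35), ((0.4594365656375885, 0.27377134561538696), (0.008313898928463459, 0.02939971536397934), 4.191132545471191))
```

Emit:
{"name": "play_rows", "arguments": {"hand": [-0.2,-0.2,-0.2,-0.2,-0.2,-0.2,-0.2,-0.4,-0.6,-0.8,-1,-1,-1,-1,-1,-1], "translation": [[-0.1,0.2,-2],[-0.1,0.2,-4],[-0.1,0.2,-6],[-0.1,0.2,-7.5],[-0.1,0.2,-8.5],[-0.1,0.2,-9.1],[-0.1,0.2,-9.1],[-0.1,0.2,-9.1],[-0.1,0.2,-9.1],[-0.1,0.2,-9.1],[-0.1,0.2,-9.1],[-0.1,0.2,-9.1],[-0.1,0.2,-9.1],[-0.1,0.2,-9.1],[-0.1,0.2,-9.1],[-0.1,0.2,-9.1]], "twist": [0,0,0,0,0,0,0,0,0,0,0,0,0,0,0,0], "newtons": 40}}

```text
time_s: 18.25
tcp_pos: [0.4603, 0.2713, 0.0492]
eef_rot: [179.9, -0.0, 94.3]
wrist_force: [0.0, -0.5, 5.4]
grip_width: 0.0076
grip_force: 40.0
```

```bash
python3 - <<'E'
from meas import *
s=sense();print(s["tcp_pos"],s["eef_rot"],s["grip_width"],s["grip_force"],s["wrist_force"],s["torque"])
E
```

```text
[0.46033313 0.27130752 0.04922607] [ 1.79944234e+02 -1.52929236e-02  9.42567936e+01] 0.007597350656700097 39.99850630760193 [ 0.04007392 -0.52536766  5.38051567] [-0.0557904  -0.00640114 -0.01363626]
```

Emit:
{"name": "play_rows", "arguments": {"hand": [-1,-1,-1,-1,-1,-1,-1,-1,-1,-1,-1,-1,-1,-1,-1,-1,-1,-1,-1,-1], "translation": [[0,0,0.5],[0,0,1.5],[0,0,3],[0,0,5],[0,0,7.5],[0,0,10],[0,-0.5,12],[-0.5,-2.5,13],[-1,-5.5,13],[-1.5,-9,13],[-2,-12.5,13],[-2.5,-16,13],[-3,-19.5,13],[-3.5,-23,13],[-4,-26.5,13],[-4.5,-30,13],[-5,-33,13],[-5,-35,13],[-5,-35,13],[-5,-35,13]], "twist": [0,0,0,0,0,0,0,0,-0.3,-0.6,-0.9,-1.2,-1.5,-1.8,-2,-2,-2,-2,-2,-2]}}

```text
time_s: 19.92
tcp_pos: [0.4099, -0.0795, 0.1792]
eef_rot: [180.0, -0.0, 82.1]
wrist_force: [0.0, 0.2, -1.4]
grip_width: 0.0077
grip_force: 40.0
```

```bash
python3 - <<'E'
from meas import *
s=sense();print(s["tcp_pos"],s["eef_rot"],s["grip_width"],s["wrist_force"])
p,im=snap("wrist","w12");p2,t=snap("top","t12")
for o in [(-75,52),(-75,-52),(-79.5,40),(-79.5,-40)]:
    y=np.radians(-7.4);X=[.5855+(o[0]*np.cos(y)-o[1]*np.sin(y))/1e3,-.088+(o[0]*np.sin(y)+o[1]*np.cos(y))/1e3,.042];print(o,np.round(X,4),proj(p,X).round(1))
cv2.imwrite("pics/c12.png",np.hstack([cv2.resize(im,(560,350)),cv2.resize(im[60:240,250:430],(240,350))]) if 0 else cv2.resize(im,(800,500),interpolation=cv2.INTER_CUBIC))
E
```

```text
[ 0.40985896 -0.07947312  0.17915332] [ 1.79981700e+02 -1.09957783e-02  8.20988820e+01] 0.007718943508507343 [ 0.02179513  0.18245511 -1.36914968]
(-75, 52) [ 0.5178 -0.0268  0.042 ] [424.2 128.2]
(-75, -52) [ 0.5044 -0.1299  0.042 ] [415.7 223.9]
(-79.5, 40) [ 0.5118 -0.0381  0.042 ] [418.7 140.3]
(-79.5, -40) [ 0.5015 -0.1174  0.042 ] [412.5 213.8]
```

View pics/c12.png

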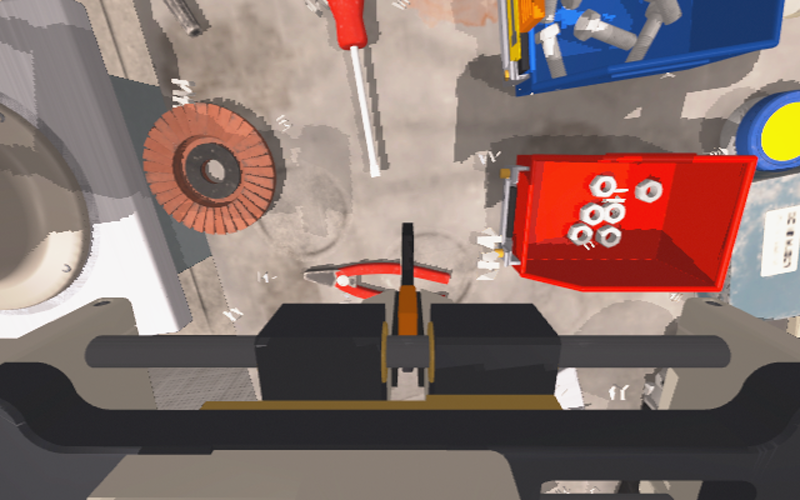

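The frame's slot shows from about (517,165) to (507,268), with the steel lip just outside the red wall, and the holder hangs in the grip, its +y end at (408,222). The calibration matches the predicted corners well. Next, fine edge measurements.

```bash
python3 - <<'E'
from meas import *
im=cv2.imread("pics/w12.png");p=dict(np.load("p_w12.npz"))
b,g,r=[im[...,i].astype(int) for i in range(3)]
red=((r>90)&(r>2.2*g)&(r>2.2*b))
L=[]
for v in range(140,214,4):
    x=np.nonzero(red[v,395:470])[0];u=395+x.min();L.append(onz(p,(u-.5,v),.042)[:2])
L=np.array(L);y=-7.5
k=np.polyfit(L[:,1],L[:,0],1);print("front edge line yaw",-np.degrees(np.arctan(k[0])),"x at y=-.0780",np.polyval(k,-.078),"res",np.std(np.polyval(k,L[:,1])-L[:,0]))
for v in(150,170,190,205):print(v,[(u,im[v,u].tolist()) for u in range(402,424,2)])
# side edges of bin rims: red top/bottom boundaries
for u in(440,470,500,530,560):
    x=np.nonzero(red[100:245,u])[0]+100;print(u,x.min(),x.max(),onz(p,(u,x.min()-.5),.075).round(4),onz(p,(u,x.max()+.5),.075).round(4))
# label top edge
d=(im.max(2)<60);
for v in range(176,232,4):
    x=np.nonzero(d[v,305:350])[0];print(v,(x.min()+305,x.max()+305) if len(x) else None,end=' ')
E
```

```text
front edge line yaw -5.350707855211814 x at y=-.0780 0.5023414870089038 res 0.001673979981372759
150 [(402, [93, 94, 99]), (404, [156, 154, 160]), (406, [198, 194, 202]), (408, [54, 55, 57]), (410, [46, 46, 49]), (412, [44, 43, 46]), (414, [16, 26, 169]), (416, [11, 25, 189]), (418, [14, 26, 189]), (420, [13, 26, 189]), (422, [10, 25, 202])]
170 [(402, [142, 140, 145]), (404, [201, 197, 206]), (406, [96, 94, 99]), (408, [55, 55, 57]), (410, [52, 52, 55]), (412, [25, 31, 165]), (414, [13, 26, 189]), (416, [12, 24, 189]), (418, [14, 28, 189]), (420, [11, 25, 198]), (422, [39, 59, 247])]
190 [(402, [196, 192, 201]), (404, [149, 146, 153]), (406, [98, 95, 99]), (408, [95, 93, 96]), (410, [18, 24, 125]), (412, [17, 23, 125]), (414, [13, 26, 189]), (416, [12, 24, 189]), (418, [11, 26, 190]), (420, [44, 61, 247]), (422, [10, 31, 237])]
205 [(402, [123, 157, 192]), (404, [217, 214, 219]), (406, [174, 168, 176]), (408, [158, 154, 161]), (410, [100, 98, 102]), (412, [71, 70, 114]), (414, [15, 25, 173]), (416, [10, 23, 186]), (418, [36, 52, 246]), (420, [10, 28, 246]), (422, [21, 26, 148])]
440 124 226 [ 0.5211 -0.0219  0.075 ] [ 0.5189 -0.1218  0.075 ]
470 124 233 [ 0.5478 -0.0256  0.075 ] [ 0.5486 -0.1335  0.075 ]
500 122 233 [ 0.5744 -0.0275  0.075 ] [ 0.5785 -0.1376  0.075 ]
530 122 233 [ 0.6011 -0.0312  0.075 ] [ 0.6084 -0.1418  0.075 ]
560 124 233 [ 0.6279 -0.0367  0.075 ] [ 0.6383 -0.1459  0.075 ]
176 None 180 (np.int64(323), np.int64(329)) 184 (np.int64(322), np.int64(329)) 188 (np.int64(322), np.int64(330)) 192 (np.int64(322), np.int64(330)) 196 (np.int64(322), np.int64(330)) 200 (np.int64(322), np.int64(330)) 204 (np.int64(322), np.int64(329)) 208 (np.int64(322), np.int64(329)) 212 (np.int64(322), np.int64(330)) 216 (np.int64(322), np.int64(329)) 220 (np.int64(322), np.int64(329)) 224 (np.int64(322), np.int64(329)) 228 None
```

```bash
python3 - <<'E'
from meas import *
im=cv2.imread("pics/w12.png");p=dict(np.load("p_w12.npz"));r=im[...,2].astype(int)
E=[]
for v in range(140,214,4):
    row=r[v,412:432];u=412+np.nonzero(row>225)[0]
    if len(u):E.append(onz(p,(u[0]-.5,v),.042)[:2])
E=np.array(E);k=np.polyfit(E[:,1],E[:,0],1)
print("top edge yaw",-np.degrees(np.arctan(k[0])),"x at y=-.078",np.polyval(k,-.078),np.std(np.polyval(k,E[:,1])-E[:,0]))
for o in(0,3):print([(v,im[v,int(round(410+o-(v-150)*.085))].tolist()) for v in list(range(126,146,2))+list(range(204,224,2))])
g=cv2.resize(im[120:230,395:432],None,fx=1,fy=1)
lab=[onz(p,(u,v),.175).round(4) for u,v in((326,178.5),(326,184),(326,224))];print(lab)
print("tab top", tabs(im,p,.205,(300,220,350,300)))
E
```

```text
top edge yaw -8.14279228422887 x at y=-.078 0.5110513869012187 0.00031144718617256067
[(126, [87, 92, 99]), (128, [77, 82, 105]), (130, [77, 81, 105]), (132, [97, 96, 103]), (134, [130, 126, 131]), (136, [132, 129, 134]), (138, [134, 129, 135]), (140, [135, 130, 135]), (142, [136, 132, 137]), (144, [136, 132, 138]), (204, [220, 216, 222]), (206, [214, 208, 215]), (208, [203, 198, 206]), (210, [192, 187, 195]), (212, [184, 179, 186]), (214, [184, 195, 215]), (216, [185, 197, 215]), (218, [184, 196, 216]), (220, [183, 196, 215]), (222, [181, 192, 210])]
[(126, [18, 23, 124]), (128, [19, 23, 125]), (130, [20, 24, 125]), (132, [86, 83, 108]), (134, [150, 146, 152]), (136, [137, 133, 151]), (138, [143, 140, 180]), (140, [119, 118, 181]), (142, [111, 111, 192]), (144, [107, 106, 188]), (204, [172, 169, 176]), (206, [156, 151, 158]), (208, [164, 159, 167]), (210, [227, 224, 230]), (212, [167, 180, 209]), (214, [182, 196, 215]), (216, [186, 198, 216]), (218, [185, 196, 215]), (220, [182, 196, 213]), (222, [180, 191, 210])]
[array([ 0.4157, -0.0367,  0.175 ]), array([ 0.4152, -0.0399,  0.175 ]), array([ 0.4118, -0.0649,  0.175 ])]
tab top []
```

```bash
python3 - <<'E'
from meas import *
im=cv2.imread("pics/w12.png");p=dict(np.load("p_w12.npz"))
for uv in((411.5,132),(411.5,135),(405,212.5),(408,211.5)):print(uv,[onz(p,uv,z).round(4).tolist() for z in(.038,.01)])
cv2.imwrite("pics/c13.png",cv2.resize(im[118:228,388:440],None,fx=5,fy=5,interpolation=cv2.INTER_NEAREST))
b,g,r=[im[...,i].astype(int) for i in range(3)]
st=(abs(r-g)<14)&(abs(b-g)<14)
# front wall rim (bright red) vertical extent near front edge: corner rows
red=(r>90)&(r>2.2*g)
for u in(424,428,432):
    x=np.nonzero(red[110:240,u])[0]+110;print(u,x.min(),x.max(),[int(r[v,u]) for v in range(x.min(),x.min()+14)],[int(r[v,u]) for v in range(x.max()-12,x.max()+1)])
s=np.radians(-8);n=np.array([-np.sin(s),np.cos(s)])
# rear-right & right rim => bin y=-52 at z .075 
P=[onz(p,(u,233.5),.075)[:2] for u in(500,530,560)];print("right rim n-coord",[float(n@q) for q in P])
# rear-left rim inner/outer: bright rim line top
for u in(500,530,560):print(u,[int(v) for v in r[118:142,u]])
print("n coord of (.5855,-.088)",n@[.5855,-.088])
E
```

```text
(411.5, 132) [[0.506, -0.0291, 0.038], [0.5141, -0.0316, 0.01]]
(411.5, 135) [[0.5059, -0.0322, 0.038], [0.5139, -0.035, 0.01]]
(405, 212.5) [[0.4943, -0.1163, 0.038], [0.5013, -0.127, 0.01]]
(408, 211.5) [[0.4977, -0.1156, 0.038], [0.505, -0.1262, 0.01]]
424 124 223 [128, 128, 129, 125, 125, 126, 128, 129, 130, 132, 133, 133, 138, 139] [133, 133, 132, 132, 133, 132, 133, 133, 179, 224, 244, 246, 231]
428 123 224 [122, 151, 158, 159, 157, 159, 197, 198, 197, 196, 195, 199, 196, 193] [132, 132, 132, 133, 133, 132, 132, 133, 185, 232, 245, 246, 230]
432 123 224 [121, 150, 158, 159, 157, 150, 196, 203, 203, 204, 204, 204, 205, 205] [133, 133, 132, 133, 132, 132, 133, 132, 134, 191, 234, 245, 246]
right rim n-coord [-0.05578851540553842, -0.05571719401487436, -0.05564587946661739]
500 [97, 98, 99, 98, 126, 149, 172, 234, 245, 247, 247, 246, 231, 247, 247, 247, 247, 247, 247, 247, 247, 247, 247, 247]
530 [112, 110, 91, 91, 124, 148, 156, 177, 188, 203, 190, 175, 206, 241, 241, 241, 241, 241, 241, 241, 241, 241, 241, 241]
560 [129, 130, 128, 128, 128, 126, 165, 232, 245, 247, 247, 246, 201, 188, 188, 188, 188, 188, 187, 188, 188, 188, 188, 188]
n coord of (.5855,-.088) -0.005657739437139875
```

```bash
python3 - <<'E'
from meas import *
p=dict(np.load("p_w12.npz"));s=np.radians(-8);n=np.array([-np.sin(s),np.cos(s)]);T=np.array([.40986,-.07947])
for z in(.146,.148,.150):
  for v in(178,179):print(z,v,"label centre minus TCP (mm):",1e3*(n@(onz(p,(326,v),z)[:2]-T)-.038))
for uv,z in(((411.5,132),.01),((411.5,133.5),.038)):print(n@onz(p,uv,z)[:2])
im=cv2.imread("pics/w12.png")
print([im[v,324:329].mean(0).round().tolist() for v in range(174,196)])
E
```

```text
0.146 178 label centre minus TCP (mm): -0.6291700385713528
0.146 179 label centre minus TCP (mm): -1.3337408505088855
0.148 178 label centre minus TCP (mm): -0.20664328001679388
0.148 179 label centre minus TCP (mm): -0.9038010416258027
0.15 178 label centre minus TCP (mm): 0.21588347853776502
0.15 179 label centre minus TCP (mm): -0.4738612327427061
0.04021751912697711
0.040051426621516034
[[175.0, 186.0, 203.0], [174.0, 186.0, 201.0], [175.0, 186.0, 200.0], [174.0, 186.0, 200.0], [72.0, 72.0, 76.0], [33.0, 32.0, 32.0], [33.0, 31.0, 31.0], [33.0, 31.0, 31.0], [32.0, 31.0, 31.0], [32.0, 30.0, 31.0], [32.0, 30.0, 31.0], [33.0, 31.0, 31.0], [32.0, 31.0, 31.0], [32.0, 30.0, 31.0], [38.0, 36.0, 38.0], [43.0, 40.0, 43.0], [43.0, 40.0, 43.0], [43.0, 41.0, 43.0], [43.0, 40.0, 43.0], [38.0, 36.0, 39.0], [40.0, 38.0, 41.0], [40.0, 38.0, 41.0]]
```

Emit:
{"name": "play_rows", "arguments": {"hand": [-1,-1,-1,-1,-1,-1,-1,-1,-1,-1,-1], "translation": [[2,0.2,0],[4.5,0.3,0],[7,0.5,-1],[9,0.5,-2.5],[9.7,0.5,-4],[9.7,0.5,-5.5],[9.7,0.5,-7],[9.7,0.5,-8],[9.7,0.5,-8.5],[9.7,0.5,-8.5],[9.7,0.5,-8.5]], "twist": [0,0,0,0,0,0,0,0,0,0,0]}}

```text
time_s: 20.93
tcp_pos: [0.5073, -0.0734, 0.0942]
eef_rot: [180.0, 0.0, 82.3]
wrist_force: [0.6, -0.0, -0.0]
grip_width: 0.0075
grip_force: 40.0
```

```bash
python3 - <<'E'
from meas import *
s=sense();T=s["tcp_pos"];print(T,s["eef_rot"],s["wrist_force"])
p,im=snap("wrist","w14");r=im[...,2].astype(int);b,g=im[...,0].astype(int),im[...,1].astype(int)
y=np.radians(-8);a=np.array([np.cos(y),np.sin(y)]);n=np.array([-np.sin(y),np.cos(y)])
print("TCP a,n",a@T[:2],n@T[:2])
for X,z in((.51678,.042),(.51228,.038)):
    for N in(.040,.0,-.04):print(X,N,proj(p,[*(a*X+n*(N-.0032)),z]).round(1))
for v in range(110,200,6):print(v,[im[v,u].tolist() for u in range(316,348,3)])
E
```

```text
[ 0.50725915 -0.0734321   0.09415815] [1.79972319e+02 1.92423852e-03 8.22928706e+01] [ 0.63189328 -0.04855926 -0.0452885 ]
TCP a,n 0.512542314162972 -0.0021206346908463347
0.51678 0.04 [332.  170.8]
0.51678 0.0 [331.4 220.5]
0.51678 -0.04 [330.9 265.5]
0.51228 0.04 [326.  169.8]
0.51228 0.0 [325.7 218.8]
0.51228 -0.04 [325.5 263. ]
110 [[202, 215, 227], [206, 215, 229], [203, 215, 229], [154, 165, 180], [126, 134, 145], [125, 133, 144], [125, 132, 144], [124, 132, 144], [124, 129, 143], [120, 126, 139], [120, 127, 138]]
116 [[189, 202, 217], [190, 202, 218], [190, 202, 219], [145, 154, 168], [119, 126, 136], [119, 125, 136], [117, 125, 136], [117, 126, 136], [116, 125, 136], [118, 125, 136], [118, 126, 137]]
122 [[187, 199, 215], [187, 199, 215], [187, 199, 215], [142, 149, 165], [117, 122, 134], [115, 122, 134], [117, 125, 136], [118, 125, 136], [117, 122, 134], [117, 124, 136], [121, 127, 139]]
128 [[170, 181, 198], [188, 201, 217], [195, 209, 222], [123, 129, 143], [97, 103, 112], [97, 102, 111], [119, 127, 138], [119, 125, 136], [117, 123, 136], [114, 120, 132], [89, 94, 103]]
13
[... 1275 characters left out ...]
176 [[126, 123, 128], [123, 120, 125], [129, 126, 130], [134, 131, 137], [132, 127, 133], [229, 225, 231], [23, 31, 170], [23, 30, 169], [31, 39, 222], [29, 38, 223], [31, 39, 223]]
182 [[126, 123, 128], [130, 128, 134], [47, 44, 46], [38, 36, 37], [39, 36, 37], [122, 118, 123], [20, 29, 170], [22, 30, 167], [26, 39, 222], [28, 40, 223], [27, 38, 223]]
188 [[190, 202, 218], [222, 220, 227], [43, 39, 41], [45, 42, 45], [44, 41, 43], [117, 113, 118], [21, 28, 170], [22, 30, 168], [27, 40, 222], [28, 39, 222], [26, 39, 223]]
194 [[193, 205, 218], [222, 220, 228], [45, 43, 45], [50, 47, 50], [40, 37, 40], [117, 113, 117], [23, 30, 171], [21, 31, 166], [26, 39, 222], [25, 38, 222], [25, 38, 223]]
```

Aligned: the plate spans cols 321–330 against a slot centre at 326, with the wall edge at 332; it needs about 0.6 mm to the right (−y). Inserting slowly.

Emit:
{"name": "play_rows", "arguments": {"hand": [-1,-1,-1,-1,-1,-1,-1,-1,-1,-1,-1,-1], "translation": [[0,-0.06,0],[0,-0.06,-0.5],[0,-0.06,-1],[0,-0.06,-1.4],[0,-0.06,-1.8],[0,-0.06,-2.2],[0,-0.06,-2.5],[0,-0.06,-2.8],[0,-0.06,-3.1],[0,-0.06,-3.4],[0,-0.06,-3.6],[0,-0.06,-3.6]], "twist": [0,0,0,0,0,0,0,0,0,0,0,0], "newtons": 60}}

```text
time_s: 21.98
tcp_pos: [0.507, -0.0744, 0.0573]
eef_rot: [-180.0, -0.0, 82.3]
wrist_force: [0.3, 0.5, -1.6]
grip_width: 0.0076
grip_force: 60.0
```

```bash
python3 -c "
from h import *
s=sense();print(s['tcp_pos'],s['eef_rot'],s['wrist_force'],s['torque'])"
```

```text
[ 0.50697023 -0.07439553  0.05734484] [-1.79990201e+02 -3.51758534e-03  8.22544962e+01] [ 0.3260853   0.49419068 -1.56909545] [-0.04041195 -0.15056377 -0.03669806]
```

Emit:
{"name": "play_rows", "arguments": {"hand": [-1,-1,-1,-1,-1,-1], "translation": [[0,0,-0.2],[0,0,-0.4],[0,0,-0.6],[0,0,-0.7],[0,0,-0.7],[0,0,-0.7]], "twist": [0,0,0,0,0,0]}}

```text
time_s: 22.48
tcp_pos: [0.5071, -0.0745, 0.0511]
eef_rot: [180.0, 0.0, 82.3]
wrist_force: [-0.8, -0.8, 4.5]
grip_width: 0.0076
grip_force: 60.0
```

Emit:
{"name": "play_rows", "arguments": {"hand": [-1,-1,-1,-1], "translation": [[0,0,-0.1],[0,0,-0.2],[0,0,-0.2],[0,0,-0.2]], "twist": [0,0,0,0]}}

```text
time_s: 22.82
tcp_pos: [0.5071, -0.0745, 0.0492]
eef_rot: [180.0, 0.0, 82.3]
wrist_force: [-2.1, 0.3, 7.1]
grip_width: 0.0075
grip_force: 60.0
```

Emit:
{"name": "play_rows", "arguments": {"hand": [-1,-1,-1,-1], "translation": [[0,0,-0.1],[0,0,-0.1],[0,0,-0.1],[0,0,-0.1]], "twist": [0,0,0,0]}}

```text
time_s: 23.15
tcp_pos: [0.5071, -0.0745, 0.0483]
eef_rot: [180.0, 0.0, 82.3]
wrist_force: [-1.8, 0.0, 6.9]
grip_width: 0.0075
grip_force: 60.0
```

Emit:
{"name": "play_rows", "arguments": {"hand": [-1,-1,-1,-1], "translation": [[0,0,-0.1],[0,0,-0.1],[0,0,-0.1],[0,0,-0.1]], "twist": [0,0,0,0]}}

```text
time_s: 23.48
tcp_pos: [0.5072, -0.0745, 0.0473]
eef_rot: [180.0, 0.0, 82.3]
wrist_force: [-1.8, 0.3, 6.7]
grip_width: 0.0074
grip_force: 60.0
```

Emit:
{"name": "play_rows", "arguments": {"hand": [-1,-1,-1,-1], "translation": [[0,0,-0.1],[0,0,-0.1],[0,0,-0.1],[0,0,-0.1]], "twist": [0,0,0,0]}}

```text
time_s: 23.82
tcp_pos: [0.5072, -0.0745, 0.0471]
eef_rot: [179.9, 0.0, 82.3]
wrist_force: [-4.3, 1.0, 14.2]
grip_width: 0.0078
grip_force: 60.0
```

Force jumped to 14 N at z = 0.0471, the predicted home height. I'll press slightly more and hold.

Emit:
{"name": "play_rows", "arguments": {"hand": [-1,-1,-1,-1,-1,-1,-1,-1], "translation": [[0,0,-0.06],[0,0,-0.06],[0,0,-0.06],[0,0,-0.06],[0,0,-0.06],[0,0,-0.06],[0,0,-0.06],[0,0,-0.06]], "twist": [0,0,0,0,0,0,0,0]}}

```text
time_s: 24.48
tcp_pos: [0.5073, -0.0745, 0.047]
eef_rot: [179.9, 0.0, 82.3]
wrist_force: [-5.6, 2.1, 19.6]
grip_width: 0.0075
grip_force: 60.0
```

```bash
python3 - <<'E'
from meas import *
s=sense();print(s["time_s"],s["tcp_pos"],s["eef_rot"],s["wrist_force"],s["torque"],s["grip_force"])
p,im=snap("wrist","w15")
y=np.radians(-8);n=np.array([-np.sin(y),np.cos(y)]);T=s["tcp_pos"]
# plate's +y top corner should be at z=.044 when home; print predicted rows for z=.044/.050 and the dark profile
for z in(.044,.047,.050):print(z,proj(p,[*(T[:2]+n*.0376),z]).round(1))
print([(v,im[v,322:330].mean().round()) for v in range(150,215,3)])
E
```

```text
24.4833 [ 0.50727679 -0.07448143  0.04704282] [1.79915093e+02 1.87254519e-02 8.22666032e+01] [-5.58014871  2.10415872 19.56611192] [0.25108483 1.03504481 0.02883871] 60.01346290111542
0.044 [326.5 188.3]
0.047 [326.5 189.5]
0.05 [326.5 190.8]
[(150, np.float64(110.0)), (153, np.float64(111.0)), (156, np.float64(111.0)), (159, np.float64(112.0)), (162, np.float64(112.0)), (165, np.float64(111.0)), (168, np.float64(121.0)), (171, np.float64(121.0)), (174, np.float64(120.0)), (177, np.float64(136.0)), (180, np.float64(136.0)), (183, np.float64(37.0)), (186, np.float64(38.0)), (189, np.float64(47.0)), (192, np.float64(48.0)), (195, np.float64(50.0)), (198, np.float64(46.0)), (201, np.float64(47.0)), (204, np.float64(48.0)), (207, np.float64(49.0)), (210, np.float64(46.0)), (213, np.float64(46.0))]
```

The hold is rigid, and the plate's top corner at row ~188 matches z = 0.044, so the holder is home. Handing in.

```bash
python3 -c "
from bench import sign_off
print(sign_off())"
```

```text
the job is handed in; nothing more can be done
None
```

All six nuts are in the red bin, the empty scoop stands level and released on the table, and the nut label is held pressed home in the frame at about 20 N; the job was handed in at 24.5 s, and no judging result came back.

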